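# Crack open a vacuum drying pot

### The arm

A 6-joint arm with a two-finger parallel gripper is mounted at the origin on a cart in front of the work surface, level with it; the furniture and walls round the work are solid. World frame = base frame: x ahead of the robot, y to its left, z up, the work surface at z = 0. Lengths are in m, angles in rad, forces in N, time in s.
With the tool pointing down it reaches from about 0.275 to 0.75 m from the base axis. Payload 10.2 kg.
Tool frame: the origin (TCP) lies midway between the tips of the shut fingers; the grasp point (between the pads) lies grasp_offset behind it (grasp_offset is the distance from the TCP to the grasp point, in m); z points along the fingers, y is the line along which they close (so a half turn about z gives the same grasp; the last joint's range is limited). The gripper opens to 85 mm and grips with 20 to 120 N. Pads are 22 mm wide; open, the fingers measure 114 mm over their backs; the gripper's body (76 mm by 85 mm) begins 54 mm behind the grasp point. The pads swing forward as they close: fully open they stand 13 mm farther back than shut.
Start: joints at [0.896, 0.313, 1.498, -0, 1.331, -0.223], TCP at [0.229, 0.472, 0.231] pointing down, gripper open.
Joint ranges: [-2.94, 2.94], [-0.97, 2.17], [0.19, 2.56], [-1.23, 4.37], [0.02, 3.11], [-2.88, 2.88]. Speed limits (rad/s): [2.39, 2.39, 3.01, 3.14, 3.14, 3.14].

### API

Orientations are given as a unit quaternion [x, y, z, w].
In Python, from cell import * gives the robot as it stands.
- The arm moves only by the tool drive_tool, never from a script. Its argument "targets" is a list of rows, each a list of 7 numbers: the opening, from 0 (shut) to 1 (fully open), then the shift along the tool's x, y, z in m, then the turn, a rotation vector about the tool's x, y, z in rad. A call has 1 to 10 rows; each row is the pose to reach, as a shift and turn from the pose commanded when the call began, along the tool's axes at that moment; what a row does not reach only later rows make up. A row lasts 1/12 s, in which the tool goes at most 41.7 mm and 7.16 degrees, less where a joint would pass 70% of its speed; a pose out of reach is approached as far as the arm can. A call with a gripper value outside its range is refused whole. The fingers move at their own pace and stop on an object; "newtons" is the grip in N (left out, the last holds). Time passes only in rows, so rows that repeat a pose let the fingers close. It gives the time, the measured TCP pose, the force, the opening and the grip force at its end, in the units of the state.
- sense(): the state, without advancing time (a new reading comes with each control period).
- read_camera(name): name is "scene" or "side" or "wrist"; returns a dict with "pixels" (400x640x3 uint8, red, green, blue), "fx", "fy", "cx", "cy" (pixels), "world_to_cam" (4x4, takes a point from world to camera coordinates). Camera axes: x right, y down, z forward; pixel columns grow to the right and rows downward; lengths in m; the calibration is good to about 2 mm. The wrist camera is an equidistant fisheye: a pixel r from the principal point sees the ray r / f radians off the axis. A picture is of the moment at which its call begins. There is no depth.
- job_done(): hands the job in; it is judged then, once.
The state is a dict: "time_s": time; "joint_positions": joint angles; "qd": joint speeds; "joint_efforts": joint torques, N m; "ee_pos": TCP position; "tcp_rot": TCP orientation; "ft_force": force on the tool from outside, world axes, zero at the start; "torque": the same for the moment, N m; "opening": finger opening in m; "finger_force": force on a finger pad.
Only numpy, scipy, OpenCV 4.12 (cv2) and the standard library are available. Lean on these libraries where they do the work, as an engineer would, in place of code of your own. Each camera call takes 0.05 s, during which the arm holds its last target. There are 200 camera calls.

### The job

The glass piece in the vacuum drying pot is dry, but the pot's lid still sticks to its seal. First close both hinged halves of the hold-down collar round the pot's foot until they meet edge to edge, so that the pull cannot lift the pot off its stand; then pull the clear lid up by its knob until the seal lets go, and hold it level over the mouth, only about 15 mm open, so that air seeps in gently. Finish with the lid still held like that in the gripper, do not let it jump or lift it well away from the pot, and leave the glass hooks and the frit jar standing round it alone.

Things in the scene. Friction and masses are not known exactly. Their poses are not given: they have to be found in the camera images.
- stand: grey plate 175 x 165 x 10 mm carrying pot and collar. Origin on the worktop (z = 0) under the pot's axis, x towards the hinge pin (upright, at x = +81 mm, y = 0), z up. The collar: two half rings (inner radius 50, outer 70 mm, top 32 mm above the worktop) turning about this pin; shut, they catch over the pot's foot flange with 1.5 mm of play, and their red handles stand at x = -98, y = +-15 mm
- left_half (a joint): opening angle (rad) of the collar half on the stand's +y side: 0 = fully shut, edge to edge with the other half (hard stop), at most 0.8; opening swings its handle towards the stand's +y. Stiff hinge that stays where it is left; about 1 N at the handle moves it
- right_half (a joint): the same for the half on the stand's -y side; opening swings its handle towards the stand's -y
- left_handle (a point): centre of the top end of the left half's upright handle (left = stand's +y), 115 mm above the worktop, 180 mm from the hinge pin: a red round grip 16 mm in diameter, 60 to 115 mm above the worktop, on a 10 mm rod. With the collar shut both handles side by side measure 46 mm across and can be squeezed together in one grasp
- right_handle (a point): the same for the right half's handle (stand's -y side)
- canister: the drying pot: loose steel can, 0.45 kg, standing on the plate; 74 mm high, body 94 and rim 106 mm in diameter, foot flange 114 mm in diameter, 8 mm thick; small gauge in front, vent cock behind. Origin at the centre of its underside, 10 mm above the worktop; z up
- lid: clear lid, 0.2 kg, 108 mm in diameter; 72 mm plug reaches 18 mm into the mouth. Origin on its axis, gasket underside: 84 mm above the worktop when seated; z up. Disc top 11 mm above the origin; black knob 31 mm in diameter, 14 to 47 mm above it (42 mm collar below). A pull of about 14 to 21 N frees the seal in the first 4 mm; from 7 mm up only its weight is left, and let go it drops back
- green_hook: bystander: green solid-glass hook figure, 42 x 52 x 65 mm, origin under its centre
- clear_hook: bystander: clear solid-glass hook figure, 38 x 50 x 62 mm, origin under its centre
- frit_jar: bystander: jar of white frit with a white lid, 79 mm wide, 90 mm high, origin under its centre
Not all that is in view belongs to the job. What is shaped like the lid but orange or yellow is not meant.

How it is judged:
On the way, in this order (a step that is already met when the one before it is completed fails the run):
1. both collar halves are shut edge to edge round the pot's foot while the lid is still seated (value of joint each of left_half, right_half below 0.025 rad and z of lid in the frame of canister below 0.0765 m), for 0.2 s.
2. the lid is pulled free of its seal by the knob, the collar still shut (z of lid in the frame of canister above 0.082 m and contact force between the fingers and lid above 2 N and value of joint each of left_half, right_half below 0.04 rad), for 0.1 s.
At the end, for the whole second after the job is handed in: The gripper holds the lid by itself (grip on the lid, less than 0.8 N between lid and pot), 9 to 24 mm above its seat, within 8 mm of the mouth's axis, level within 0.12 rad and still; the pot stands on its stand (raised less than 4 mm) inside the shut collar (both halves within 0.04 rad of shut) (z of lid in the frame of canister between 0.083 and 0.098 m and horizontal distance between lid and canister below 0.008 m and angle between lid's own z axis and vertical below 0.12 rad and contact force between the fingers and lid above 2 N and contact force between lid and canister below 0.8 N and linear speed of lid below 0.02 m/s and value of joint each of left_half, right_half below 0.04 rad and z of canister in the frame of stand below 0.014 m and angle between canister's own z axis and vertical below 0.06 rad); the arm keeps its last pose, push and grip.
It fails at once if the pot is pulled up off its stand (more than 5 mm) (z of canister in the frame of stand above 0.015 m).
It fails at once if the lid jumps or is lifted well away (more than 40 mm above its seat) (z of lid in the frame of canister above 0.114 m).
It fails at once if a bystander is pushed more than 20 mm (distance of any of green_hook, clear_hook, frit_jar from where it was at the start of the episode above 0.02 m).
It also fails if it takes over 64 s, if anything falls off the work surface, if the arm or the gripper's body presses on something with over 40 N, if the wrist force passes 120 N, or if a joint passes its speed limit or range.

## Working session

There is one attempt and no reset: what is moved stays moved. The work goes in short steps, Python scripts to look and compute and a tool call to move; the robot and the scene stay as the last step left them, time stands still between calls to the robot, and variables do not carry over. Pictures are saved under pics/ and viewed, at most 10 in all, crops included, and the job is handed in when it is done.

Besides the shell and the picture viewer there is one more tool, called after "Emit:" in YAML: its name, and indented under it one key for each argument. drive_tool: Moves the arm, as the interface text tells. Its arguments: {"type":"object","properties":{"targets":{"type":"array","items":{"type":"array","items":{"type":"number"}}},"newtons":{"type":"number"}},"required":["targets"]}

```bash
mkdir -p pics; ls; python3 - <<'E'
from cell import *
import cv2,json
for n in ["scene","side","wrist"]:
    c=read_camera(n); cv2.imwrite(f"pics/{n}0.png",c["pixels"][:,:,::-1]); print(n,c["fx"],c["fy"],c["cx"],c["cy"],c["world_to_cam"].round(4).tolist() if hasattr(c["world_to_cam"],'round') else c["world_to_cam"])
s=sense(); print(s)
try: print(grasp_offset)
except Exception as e: print(e)
E
```

```text
pics
scene 364.12046114063054 364.12046114063054 317.363433904468 208.60097090963282 [[0.669, -0.7433, -0.0001, -0.3818], [-0.3109, -0.2797, -0.9084, 0.2552], [0.6751, 0.6078, -0.4182, 0.5786], [0.0, 0.0, 0.0, 1.0]]
side 481.74521679570324 481.74521679570324 320.2126872856158 209.10417733228132 [[0.9996, -0.0283, -0.0055, -0.5373], [-0.0215, -0.6071, -0.7943, 0.0664], [0.0191, 0.7941, -0.6075, 1.116], [0.0, 0.0, 0.0, 1.0]]
wrist 309.70691628693146 309.70691628693146 314.9860530446767 202.09792166834472 [[0.4369, 0.8995, -0.0027, -0.523], [0.8695, -0.4216, 0.2573, -0.0337], [0.2303, -0.1147, -0.9663, 0.3801], [0.0, 0.0, 0.0, 1.0]]
{'time_s': 0.15, 'joint_positions': array([ 8.95567901e-01,  3.13331416e-01,  1.49828218e+00, -2.01366639e-05,
        1.33102573e+00, -2.23358685e-01]), 'qd': array([-7.09820912e-04,  9.82896175e-05, -3.58917780e-03,  9.47345839e-04,
       -5.73708459e-04,  3.11688779e-04]), 'joint_efforts': array([ 1.67533879e-03, -4.12366104e+01, -2.59797084e+01, -2.10965395e-04,
        3.20562307e-03,  2.94451013e-06]), 'ee_pos': array([0.22910228, 0.47214134, 0.23085407]), 'tcp_rot': array([ 2.24015205e-01,  9.74585509e-01, -4.75642659e-04, -2.18490802e-04]), 'ft_force': array([ 0.82525191, -0.40759731,  0.54980999]), 'torque': array([ 0.02626902, -0.03244838,  0.04071139]), 'finger_force': 0.0, 'opening': 0.08547873971951178}
0.0187
```

View pics/scene0.png

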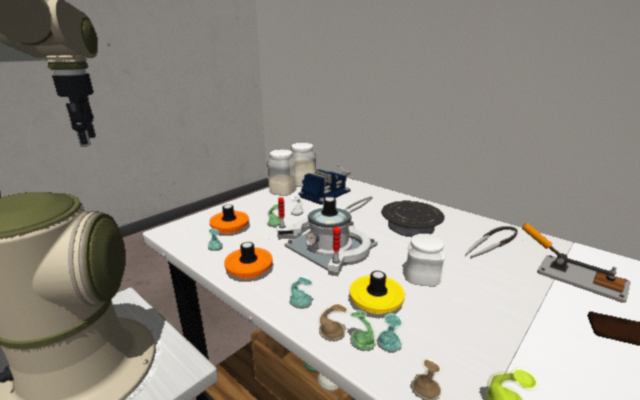

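View pics/side0.png

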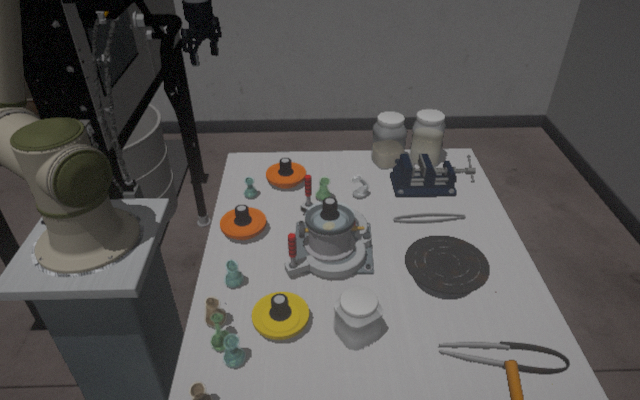

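Scene view: the pot's clear lid has its knob at (329,205), with red handles at (281,207) and (337,238). 
Side view: the knob is at (330,205), with red handles at (308,188) and (292,245). 
Lid candidates in the side view are orange (286,172), orange (243,222), yellow (280,312) and clear (330,210). Only the clear one on the steel pot fits the description. Next I'll confirm it in a crop and triangulate.

```bash
cat > h.py <<'E'
from cell import *
import cv2, numpy as np
def ray(c,u,v):
    R=c["world_to_cam"][:3,:3];t=c["world_to_cam"][:3,3]
    d=R.T@np.array([(u-c["cx"])/c["fx"],(v-c["cy"])/c["fy"],1]);return -R.T@t,d/np.linalg.norm(d)
def plane(c,u,v,z):
    o,d=ray(c,u,v);return o+d*(z-o[2])/d[2]
def tri(a,ua,b,ub):
    o1,d1=ray(a,*ua);o2,d2=ray(b,*ub)
    s,t=np.linalg.lstsq(np.c_[d1,-d2],o2-o1,rcond=None)[0]
    p,q=o1+s*d1,o2+t*d2;return (p+q)/2,np.linalg.norm(p-q)
def proj(c,p):
    q=c["world_to_cam"]@np.r_[p,1];return np.array([c["cx"]+c["fx"]*q[0]/q[2],c["cy"]+c["fy"]*q[1]/q[2]])
def reds(c):
    h=cv2.cvtColor(c["pixels"],cv2.COLOR_RGB2HSV)
    m=(((h[...,0]<5)|(h[...,0]>172))&(h[...,1]>150)&(h[...,2]>70)).astype(np.uint8)
    n,l,s,ce=cv2.connectedComponentsWithStats(m)
    out=[]
    for i in range(1,n):
        if s[i,4]>40:
            out.append((s[i].tolist(),ce[i]))
    return out
E
python3 - <<'E'
from h import *
S=read_camera("scene");D=read_camera("side")
for c in (S,D): print(reds(c))
a=S["pixels"][165:285,255:395,::-1];b=D["pixels"][160:300,270:400,::-1]
k=lambda x:cv2.resize(x,None,fx=3,fy=3,interpolation=cv2.INTER_CUBIC)
A,B=k(a),k(b);A=cv2.copyMakeBorder(A,0,B.shape[0]-A.shape[0],0,0,0)
cv2.imwrite("pics/crop.png",cv2.resize(np.hstack([A,B]),(800,int(420*800/810))))
E
```

```text
[([279, 198, 5, 20, 85], array([280.78823529, 207.67058824])), ([333, 226, 7, 26, 148], array([336.18243243, 238.06756757]))]
[]
```

View pics/crop.png

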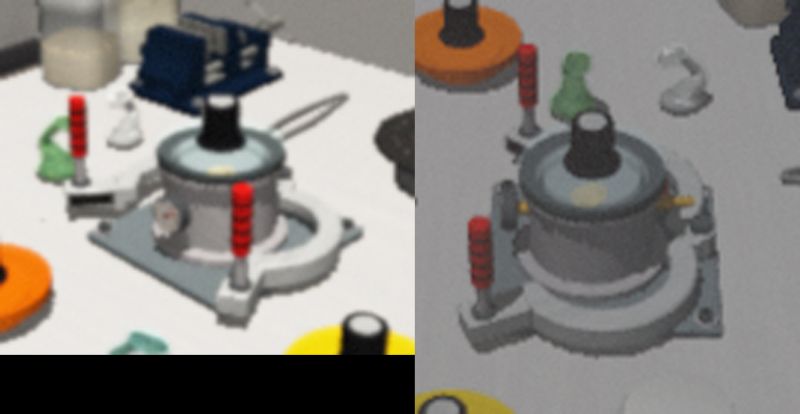

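The crop confirms it: the clear lid with the black knob sits on the pot, with both collar halves open. The knob top is at scene (330,199) and side (330,200).

```bash
sed -i 's/h\[...,1\]>150)&(h\[...,2\]>70)/h[...,1]>110)\&(h[...,2]>60)/' h.py
python3 - <<'E'
from h import *
S=read_camera("scene");D=read_camera("side")
print(reds(D))
r=sorted([x[1] for x in reds(S)],key=lambda p:p[0]);d=[x[1] for x in reds(D) if 270<x[1][0]<330 and x[1][1]<270]
d=sorted(d,key=lambda p:-p[0])
H=[]
for a,b in zip(r,d): print("handle",tri(S,a,D,b)); H.append(tri(S,a,D,b)[0])
print("knob",tri(S,(330,199),D,(330,200.5)), plane(S,330,199,.131),plane(D,330,200.5,.131))
# knob bottom silhouettes: stand axis from handles: pin 180 from both
K=tri(S,(330,199),D,(330,200.5))[0][:2]
m=(H[0][:2]+H[1][:2])/2;e=H[1][:2]-H[0][:2];L=np.linalg.norm(e)
print("handle sep",L)
n=np.array([-e[1],e[0]])/L
if n@(K-m)<0:n=-n
pin=m+n*np.sqrt(.18**2-L*L/4);print("pin(equal angles)",pin,"pin-K",np.linalg.norm(pin-K),[np.linalg.norm(h[:2]-K) for h in H])
# other items
for nm,p in dict(green=(323,198),clear=(361,194),jar=(358,335),oA=(286,185),oB=(243,232)).items(): print(nm,plane(D,*p,0))
E
```

```text
[([305, 175, 6, 14, 63], array([307.33333333, 180.93650794])), ([288, 233, 7, 8, 46], array([291.04347826, 236.69565217])), ([289, 242, 6, 12, 49], array([291.10204082, 247.46938776]))]
handle (array([0.51030464, 0.07333325, 0.09196148]), np.float64(0.007709438312409893))
handle (array([ 0.47601973, -0.14200805,  0.08879355]), np.float64(0.008879394674602328))
knob (array([ 0.55721648, -0.05273586,  0.13155497]), np.float64(0.00017539585642040932)) [ 0.55833307 -0.05174882  0.131     ] [ 0.55725323 -0.05213115  0.131     ]
handle sep 0.21805350692440514
pin(equal angles) [ 0.63460491 -0.05685677] pin-K 0.0774980769218384 [np.float64(0.13451446266498887), np.float64(0.12067491907769513)]
green [0.54859307 0.1368737  0.        ]
clear [0.64757309 0.15093481 0.        ]
jar [ 0.59923318 -0.2959771   0.        ]
oA [0.45206248 0.1991177  0.        ]
oB [0.3566982  0.00835626 0.        ]
```

```bash
python3 - <<'E'
from h import *
S=read_camera("scene");D=read_camera("side")
K=np.array([.5575,-.052])
s=[(281.5,199.5),(336.5,228)];d=[(308,176.5),(291,234.7)]
H=[]
for a,b in zip(s,d):
    p,q=plane(S,*a,.115),plane(D,*b,.115);print(p,q,tri(S,a,D,b));H.append(((p+q)/2)[:2])
e=H[1]-H[0];L=np.linalg.norm(e);m=(H[0]+H[1])/2;n=np.array([-e[1],e[0]])/L
if n@(K-m)<0:n=-n
pin=m+n*np.sqrt(.18**2-L*L/4)
x=(pin-K);print("pin",pin,np.linalg.norm(x),"xdir",x)
from scipy.optimize import least_squares
def f(v):
    th=v[2];P=v[:2]+.081*np.array([np.cos(th),np.sin(th)])
    return np.r_[v[:2]-K,np.linalg.norm(H[0]-P)-.18,np.linalg.norm(H[1]-P)-.18]
v=least_squares(f,[*K,0]).x;th=v[2];u=np.array([np.cos(th),np.sin(th)]);w=np.array([-u[1],u[0]]);P=v[:2]+.081*u
print("axis",v[:2],"yaw",th,"pin",P)
for h,y in zip(H,(15,-15)):
    r=h-P;a=np.arctan2(r@w,-(r@u));print("handle",h,"ang",a,"opening",a*np.sign(y)-np.arctan2(15,179))
for y in(15,-15):print("shut",v[:2]-.098*u+w*y/1000)
s=sense();print(s["ee_pos"],s["tcp_rot"])
E
```

```text
[0.50379824 0.05995213 0.115     ] [0.51194102 0.06422066 0.115     ] (array([0.51197597, 0.06961175, 0.11041832]), np.float64(0.0016919371579397918))
[ 0.4774707 -0.1383027  0.115    ] [ 0.47697361 -0.14052835  0.115     ] (array([ 0.47692265, -0.13920896,  0.11482258]), np.float64(0.0014392124341676795))
pin [ 0.63923156 -0.06097475] 0.08222282701785422 xdir [ 0.08173156 -0.00897475]
axis [ 0.55819915 -0.05207696] yaw -0.10966026327139465 pin [ 0.63871261 -0.06094165]
handle [0.50786963 0.06208639] ang 0.6449645380648176 opening 0.5613609853586449
handle [ 0.47722215 -0.13941552] ang -0.561992731546079 opening 0.4783891788399063
shut [ 0.46242941 -0.02644188]
shut [ 0.45914619 -0.05626168]
[0.22919838 0.47230451 0.23123181] [ 2.23949914e-01  9.74600652e-01 -7.44786273e-05 -2.16788106e-05]
```

```bash
cat >> h.py <<'E'
from scipy.spatial.transform import Rotation as Ro
def shift(*W):
    s=sense();R=Ro.from_quat(s["tcp_rot"])
    y=R.apply([0,1,0]);print("t",round(s["time_s"],2),"pos",s["ee_pos"].round(4),"tool-y angle deg",np.degrees(np.arctan2(y[1],y[0])).round(2),"tilt",R.apply([0,0,1]).round(3))
    for w in W: print(w,"->",R.inv().apply(np.array(w)-s["ee_pos"]).round(4))
def model(yaw=-.1097,ax=(.5582,-.0521)):
    u=np.array([np.cos(yaw),np.sin(yaw)]);w=np.array([-u[1],u[0]]);ax=np.array(ax)
    return ax,u,w,ax+.081*u
def handle(side,op):   # side +1 left
    ax,u,w,P=model();a=op+np.arctan2(15,179)
    t=side*(w*np.cos(a)+u*np.sin(a))  # opening tangent
    t=side*w*np.cos(a)+u*np.sin(a)
    return P+.18*(-u*np.cos(a)+side*w*np.sin(a)),t
E
python3 - <<'E'
from h import *
h,t=handle(1,.57);print(h,t)
p=h+.045*t
shift((*p,.2),(*p,.085))
E
```

```text
[0.508653   0.06346831] [0.69131222 0.72255617]
t 0.45 pos [0.2292 0.4723 0.2312] tool-y angle deg 64.12 tilt [-0. -0. -1.]
(np.float64(0.5397620467779719), np.float64(0.09598333765935882), 0.2) -> [-0.4437 -0.203   0.0313]
(np.float64(0.5397620467779719), np.float64(0.09598333765935882), 0.085) -> [-0.4437 -0.203   0.1463]
```

Emit:
drive_tool:
  targets:
    - [0,-0.04,-0.02,0.003,0,0,0.1]
    - [0,-0.08,-0.04,0.006,0,0,0.2]
    - [0,-0.12,-0.055,0.01,0,0,0.31]
    - [0,-0.16,-0.075,0.015,0,0,0.31]
    - [0,-0.2,-0.09,0.02,0,0,0.31]
    - [0,-0.235,-0.11,0.025,0,0,0.31]
    - [0,-0.27,-0.125,0.03,0,0,0.31]
    - [0,-0.31,-0.14,0.03,0,0,0.31]
    - [0,-0.345,-0.16,0.03,0,0,0.31]
    - [0,-0.38,-0.175,0.03,0,0,0.31]
  newtons: 30

```text
time_s: 1.28
ee_pos: [0.4931, 0.1498, 0.2013]
tcp_rot: [0.372, 0.928, -0.0, -0.0]
ft_force: [0.1, 0.9, -0.5]
opening: 0.0002
finger_force: 0.0
```

```bash
python3 - <<'E'
from h import *
h,t=handle(1,.57)
p=h+.045*t
shift((*p,.2),(*p,.085))
E
```

```text
t 1.28 pos [0.4931 0.1498 0.2013] tool-y angle deg 46.34 tilt [-0. -0. -1.]
(np.float64(0.5397620467779719), np.float64(0.09598333765935882), 0.2) -> [-0.0709 -0.0067  0.0013]
(np.float64(0.5397620467779719), np.float64(0.09598333765935882), 0.085) -> [-0.0709 -0.0067  0.1163]
```

Emit:
drive_tool:
  targets:
    - [0,-0.035,-0.003,0.0,0,0,0]
    - [0,-0.071,-0.006,0.0,0,0,0]
    - [0,-0.071,-0.006,0.035,0,0,0]
    - [0,-0.071,-0.006,0.07,0,0,0]
    - [0,-0.071,-0.006,0.1,0,0,0]
    - [0,-0.071,-0.006,0.116,0,0,0]
    - [0,-0.071,-0.006,0.116,0,0,0]

```text
time_s: 1.87
ee_pos: [0.5376, 0.0983, 0.0818]
tcp_rot: [0.372, 0.928, -0.001, -0.003]
ft_force: [-0.2, 0.1, -0.0]
opening: -0.0
finger_force: 0.0
```

```bash
python3 - <<'E'
from h import *
S=read_camera("scene");D=read_camera("side")
a=S["pixels"][100:285,235:415,::-1];b=D["pixels"][100:285,245:405,::-1]
cv2.imwrite("pics/b.png",cv2.resize(np.hstack([a,b]),None,fx=2.3,fy=2.3,interpolation=2))
W=[]
for op in (.57,.45,.33,.21,.1,.04):
    h,t=handle(1,op);W.append((*(h+.0225*t).round(4),.085)); print(op,np.degrees(np.arctan2(t[1],t[0])))
shift(*W)
E
```

```text
0.57 46.26592794259472
0.45 53.1414214841646
0.33 60.01691502573448
0.21 66.89240856730436
0.1 73.1949443137434
0.04 76.63269108452835
t 1.97 pos [0.5399 0.0984 0.0858] tool-y angle deg 46.35 tilt [ 0.  0. -1.]
(np.float64(0.5242), np.float64(0.0797), 0.085) -> [-0.0016 -0.0244  0.0008]
(np.float64(0.5082), np.float64(0.065), 0.085) -> [-0.0002 -0.0461  0.0008]
(np.float64(0.494), np.float64(0.0485), 0.085) -> [-0.0013 -0.0678  0.0008]
(np.float64(0.482), np.float64(0.0304), 0.085) -> [-0.0051 -0.0892  0.0008]
(np.float64(0.4729), np.float64(0.0126), 0.085) -> [-0.0108 -0.1083  0.0008]
(np.float64(0.4688), np.float64(0.0025), 0.085) -> [-0.0148 -0.1185  0.0008]
```

View pics/b.png

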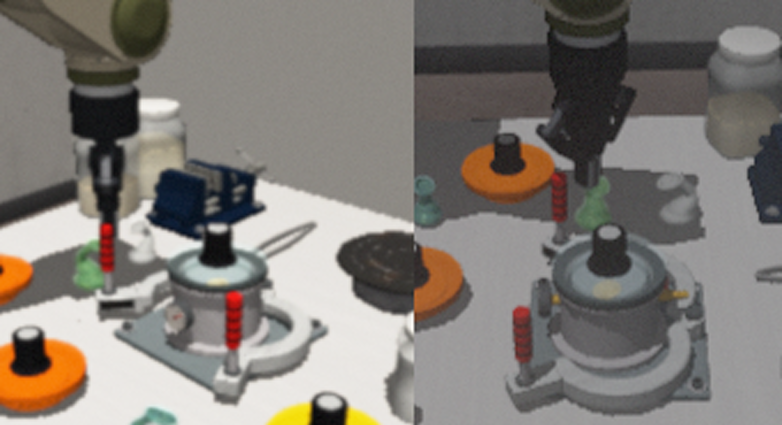

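The fingers stand behind the left handle (scene crop 107,225), clear of the green hook. Pushing along the arc.

Emit:
drive_tool:
  targets:
    - [0,-0.001,-0.013,0,0,0,0]
    - [0,-0.0015,-0.0245,0,0,0,0]
    - [0,-0.001,-0.035,0,0,0,-0.06]
    - [0,0,-0.046,0,0,0,-0.12]
    - [0,-0.0005,-0.057,0,0,0,-0.18]
    - [0,-0.0015,-0.068,0,0,0,-0.24]
    - [0,-0.003,-0.0785,0,0,0,-0.3]
    - [0,-0.005,-0.089,0,0,0,-0.36]
    - [0,-0.008,-0.099,0,0,0,-0.41]
    - [0,-0.011,-0.108,0,0,0,-0.47]

```text
time_s: 2.8
ee_pos: [0.4739, 0.0121, 0.0874]
tcp_rot: [0.144, 0.99, -0.0, 0.002]
ft_force: [0.4, 0.6, 0.6]
opening: 0.0001
finger_force: 0.4
```

```bash
python3 - <<'E'
from h import *
S=read_camera("scene");D=read_camera("side")
for c in (S,D): print([(x[0],x[1].round(1)) for x in reds(c)])
for op in (.1,.03): print(op,*[proj(c,(*handle(1,op)[0],.0875)).round(1) for c in (S,D)])
h,t=handle(1,.03);shift((*(h+.0225*t),.085),(*(h+.05*t),.085))
E
```

```text
[([286, 212, 8, 23, 148], array([289.4, 223. ])), ([333, 226, 8, 26, 174], array([336.1, 237.9]))]
[([283, 196, 7, 23, 126], array([286.1, 206. ])), ([288, 233, 8, 24, 124], array([291.3, 243.1]))]
0.1 [290.4 222.8] [287.9 205.6]
0.03 [293.  224.9] [286.3 209. ]
t 2.9 pos [0.4738 0.0118 0.0871] tool-y angle deg 73.26 tilt [ 0.003 -0.001 -1.   ]
(np.float64(0.4681649712853516), np.float64(0.0008348869039382818), 0.085) -> [ 0.0022 -0.0121  0.0021]
(np.float64(0.4742549110494306), np.float64(0.027652094694271143), 0.085) -> [0.0041 0.0153 0.0021]
```

Emit:
drive_tool:
  targets:
    - [0,0.001,-0.005,0.001,0,0,0]
    - [0,0.002,-0.009,0.001,0,0,-0.05]
    - [0,0.002,-0.009,0.001,0,0,-0.05]
    - [0,0.003,0.01,0.001,0,0,-0.05]
    - [0,0.004,0.022,-0.02,0,0,-0.05]
    - [0,0.004,0.022,-0.055,0,0,-0.05]
    - [0,0.004,0.01,-0.075,0,0,-0.15]

```text
time_s: 3.48
ee_pos: [0.4731, 0.0251, 0.1632]
tcp_rot: [0.071, 0.997, 0.0, 0.002]
ft_force: [0.7, -1.0, 0.6]
opening: -0.0002
finger_force: 0.0
```

```bash
python3 - <<'E'
from h import *
S=read_camera("scene");D=read_camera("side")
for c in (S,D): print([(x[0],x[1].round(1)) for x in reds(c)])
for op in (.06,.03,0): print(op,*[proj(c,(*handle(1,op)[0],.0875)).round(1) for c in (S,D)])
h,t=handle(-1,.48);print(h,t,np.degrees(np.arctan2(-t[1],-t[0])));shift((*(h+.05*t),.16),(*(h+.05*t),.085));print(sense()["joint_positions"])
E
```

```text
[([288, 213, 8, 24, 159], array([291.4, 224.3])), ([333, 226, 8, 26, 172], array([336.1, 237.9]))]
[([282, 197, 7, 23, 120], array([285.3, 207.3])), ([287, 233, 9, 21, 106], array([291.1, 242. ]))]
0.06 [291.8 224. ] [287.  207.5]
0.03 [293.  224.9] [286.3 209. ]
0 [294.3 225.7] [285.7 210.5]
[ 0.47693949 -0.13989378] [ 0.43847715 -0.89874234] 116.00675787605762
t 3.58 pos [0.4737 0.023  0.1637] tool-y angle deg 81.92 tilt [ 0.007 -0.002 -1.   ]
(np.float64(0.49886334525003256), np.float64(-0.18483089331956828), 0.16) -> [-0.0541 -0.2022  0.0042]
(np.float64(0.49886334525003256), np.float64(-0.18483089331956828), 0.085) -> [-0.0536 -0.2021  0.0792]
[-1.99201879e-01  2.66611633e-01  1.74739971e+00 -2.75566197e-04
  1.12069544e+00 -1.62877949e+00]
```

Emit:
drive_tool:
  targets:
    - [0,-0.01,-0.035,0,0,0,-0.1]
    - [0,-0.02,-0.07,0,0,0,-0.2]
    - [0,-0.03,-0.105,0,0,0,-0.3]
    - [0,-0.04,-0.14,0,0,0,-0.4]
    - [0,-0.05,-0.175,0,0,0,-0.5]
    - [0,-0.054,-0.202,0.004,0,0,-0.59]
    - [0,-0.054,-0.202,0.03,0,0,-0.59]
    - [0,-0.054,-0.202,0.06,0,0,-0.59]
    - [0,-0.054,-0.202,0.079,0,0,-0.59]
    - [0,-0.054,-0.202,0.079,0,0,-0.59]

```text
time_s: 4.42
ee_pos: [0.495, -0.1828, 0.0771]
tcp_rot: [-0.221, 0.975, 0.003, -0.003]
ft_force: [-0.0, 1.4, -1.0]
opening: -0.0001
finger_force: 0.0
```

```bash
python3 - <<'E'
from h import *
S=read_camera("scene");D=read_camera("side")
a=S["pixels"][100:285,235:415,::-1];b=D["pixels"][130:315,245:405,::-1]
cv2.imwrite("pics/c.png",cv2.resize(np.hstack([a,b]),None,fx=2.3,fy=2.3,interpolation=2))
W=[]
for op in (.48,.38,.28,.18,.08,.04,0):
    h,t=handle(-1,op);W.append((*(h+.0225*t).round(4),.085)); print(op,np.degrees(np.arctan2(-t[1],-t[0])))
shift(*W)
E
```

```text
0.48 116.00675787605762
0.38 110.27717992474938
0.28 104.54760197344116
0.18 98.81802402213292
0.08 93.08844607082469
0.04 90.7966148903014
0 88.5047837097781
t 4.52 pos [ 0.497  -0.1839  0.0812] tool-y angle deg 115.59 tilt [-0.001  0.001 -1.   ]
(np.float64(0.4868), np.float64(-0.1601), 0.085) -> [-0.001   0.0259 -0.0037]
(np.float64(0.4777), np.float64(-0.1445), 0.085) -> [ 0.0004  0.0439 -0.0037]
(np.float64(0.4701), np.float64(-0.128), 0.085) -> [ 0.0002  0.0621 -0.0037]
(np.float64(0.4643), np.float64(-0.1108), 0.085) -> [-0.002   0.0801 -0.0037]
(np.float64(0.4602), np.float64(-0.0931), 0.085) -> [-0.006   0.0978 -0.0037]
(np.float64(0.459), np.float64(-0.086), 0.085) -> [-0.008   0.1047 -0.0037]
(np.float64(0.4582), np.float64(-0.0788), 0.085) -> [-0.0104  0.1116 -0.0037]
```

View pics/c.png

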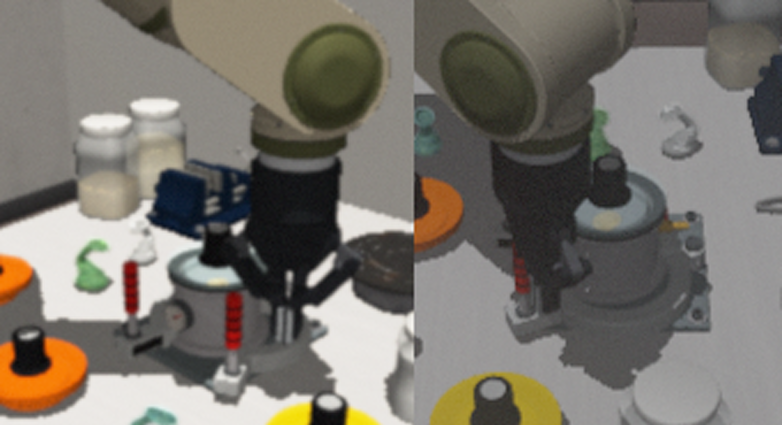

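The left handle is nearly shut at scene crop (131,290). The fingers stand outside the right handle (233,320), so I push it in.

Emit:
drive_tool:
  targets:
    - [0,-0.001,0.014,-0.003,0,0,0]
    - [0,-0.001,0.026,-0.003,0,0,0]
    - [0,0,0.035,-0.003,0,0,0.05]
    - [0,0,0.044,-0.003,0,0,0.1]
    - [0,0,0.053,-0.003,0,0,0.15]
    - [0,0,0.062,-0.003,0,0,0.2]
    - [0,-0.001,0.071,-0.003,0,0,0.25]
    - [0,-0.002,0.08,-0.003,0,0,0.3]
    - [0,-0.004,0.089,-0.003,0,0,0.35]
    - [0,-0.006,0.098,-0.003,0,0,0.4]

```text
time_s: 5.35
ee_pos: [0.4607, -0.0932, 0.0861]
tcp_rot: [-0.022, 1.0, -0.001, 0.001]
ft_force: [-1.1, -1.8, 0.2]
opening: 0.0001
finger_force: 0.4
```

Emit:
drive_tool:
  targets:
    - [0,-0.001,0.005,0,0,0,0.04]
    - [0,-0.001,0.005,0,0,0,0.04]

```text
time_s: 5.52
ee_pos: [0.4615, -0.0877, 0.0859]
tcp_rot: [-0.003, 1.0, -0.001, 0.001]
ft_force: [0.3, -0.3, -0.3]
opening: -0.0001
finger_force: 0.0
```

```bash
python3 - <<'E'
from h import *
S=read_camera("scene");D=read_camera("side")
for c in (S,D): print([(x[0],x[1].round(1)) for x in reds(c)])
for op in (.06,.03,0): print(op,*[proj(c,(*handle(-1,op)[0],.0875)).round(1) for c in (S,D)])
h,t=handle(-1,0.04);ax,u,w,P=model();q=ax-.098*u
shift((*(h+.05*t),.085),(*(h+.05*t),.15),(*q,.15),(*q,.08));print(sense()["ft_force"])
E
```

```text
[([289, 214, 7, 23, 126], array([291.6, 225.1])), ([302, 221, 8, 23, 142], array([305.6, 232.4]))]
[]
0.06 [306.1 231.9] [283.6 222.2]
0.03 [304.3 231.1] [283.7 220.6]
0 [302.6 230.3] [283.8 219.1]
t 5.62 pos [ 0.4614 -0.0884  0.0854] tool-y angle deg 90.53 tilt [ 0.002 -0.001 -1.   ]
(np.float64(0.4594256606721413), np.float64(-0.11346561505078193), 0.085) -> [ 0.0022 -0.025   0.0005]
(np.float64(0.4594256606721413), np.float64(-0.11346561505078193), 0.15) -> [ 0.0021 -0.0251 -0.0645]
(np.float64(0.4607890793015939), np.float64(-0.041370949310920765), 0.15) -> [ 0.      0.047  -0.0646]
(np.float64(0.4607890793015939), np.float64(-0.041370949310920765), 0.08) -> [0.0002 0.0471 0.0054]
[ 0.36115335  0.2342013  -0.79886115]
```

Emit:
drive_tool:
  targets:
    - [0,0,0.006,0,0,0,0.02]
    - [0,0,0.006,0,0,0,0.02]
    - [0,0.001,-0.01,0,0,0,0.05]
    - [0,0.002,-0.025,0,0,0,0.119]
    - [0.5,0.002,-0.025,-0.035,0,0,0.119]
    - [1,0.001,0,-0.07,0,0,0.119]
    - [1,0,0.03,-0.075,0,0,0.119]
    - [1,0,0.049,-0.075,0,0,0.119]
    - [1,0,0.049,-0.075,0,0,0.119]

```text
time_s: 6.37
ee_pos: [0.4604, -0.0371, 0.1603]
tcp_rot: [0.054, 0.999, 0.0, 0.001]
ft_force: [-0.6, 0.6, 0.9]
opening: 0.0606
finger_force: 0.0
```

```bash
python3 - <<'E'
from h import *
S=read_camera("scene");D=read_camera("side")
R=[(x[0],x[1].round(1)) for x in reds(S)];print(R)
print([(x[0],x[1].round(1)) for x in reds(D)])
H=[plane(S,*x[1],.0875) for x in R];print(H)
m=(H[0]+H[1])/2;print(m,np.linalg.norm(H[0]-H[1]))
shift((m[0],m[1],.16),(m[0],m[1],.08))
W=read_camera("wrist");cv2.imwrite("pics/w.png",W["pixels"][:,:,::-1])
E
```

```text
[([288, 213, 8, 24, 148], array([291.7, 224.9])), ([300, 220, 8, 24, 163], array([303.9, 231. ]))]
[([279, 197, 10, 36, 224], array([283.9, 214.1]))]
[array([ 0.46100543, -0.01894281,  0.0875    ]), array([ 0.45842662, -0.06055178,  0.0875    ])]
[ 0.45971602 -0.03974729  0.0875    ] 0.04168880281541421
t 6.47 pos [ 0.4604 -0.0394  0.1595] tool-y angle deg 83.76 tilt [ 0. -0. -1.]
(np.float64(0.45971602219238505), np.float64(-0.039747294538895694), 0.16) -> [ 0.0006 -0.0005 -0.0005]
(np.float64(0.45971602219238505), np.float64(-0.039747294538895694), 0.08) -> [ 0.0007 -0.0004  0.0795]
```

View pics/w.png

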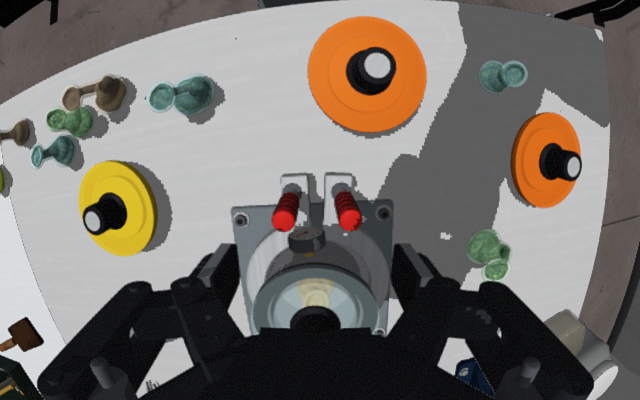

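Both handle tops (wrist 284,218 and 349,218) lie between the open fingers (225 to 405). I lower the gripper and squeeze.

Emit:
drive_tool:
  targets:
    - [1,0.0005,0,0.025,0,0,0]
    - [1,0.0005,0,0.055,0,0,0]
    - [1,0.0005,0,0.08,0,0,0]
    - [1,0.0005,0,0.084,0,0,0]
    - [1,0.0005,0,0.084,0,0,0]
    - [0.7,0.0005,0,0.084,0,0,0]
    - [0.5,0.0005,0,0.084,0,0,0]
    - [0.4,0.0005,0,0.084,0,0,0]
    - [0.4,0.0005,0,0.084,0,0,0]
  newtons: 30

```text
time_s: 7.27
ee_pos: [0.4601, -0.0443, 0.0781]
tcp_rot: [0.054, 0.999, -0.006, 0.001]
ft_force: [-16.8, -28.5, 18.4]
opening: 0.0448
finger_force: 27.8
```

Emit:
drive_tool:
  targets:
    - [0.3,0,0,0,0,0,0]
    - [0.3,0,0,0,0,0,0]
    - [0.3,0,0,0,0,0,0]
    - [0.3,0,0,0,0,0,0]
    - [0.3,0,0,0,0,0,0]
    - [0.3,0,0,0,0,0,0]

```text
time_s: 7.77
ee_pos: [0.4601, -0.0443, 0.0781]
tcp_rot: [0.054, 0.999, -0.005, 0.001]
ft_force: [-17.8, -32.8, 20.5]
opening: 0.0453
finger_force: 28.0
```

Emit:
drive_tool:
  targets:
    - [0.3,0,-0.002,0,0,0,0]
    - [0.3,0,-0.004,0,0,0,0]
    - [0.3,0,-0.005,0,0,0,0]
    - [0.3,0,-0.005,0,0,0,0]
    - [0.3,0,-0.005,0,0,0,0]

```text
time_s: 8.18
ee_pos: [0.4601, -0.0445, 0.0779]
tcp_rot: [0.055, 0.998, -0.001, 0.002]
ft_force: [-6.7, 2.5, 20.3]
opening: 0.0449
finger_force: 29.0
```

```bash
python3 - <<'E'
from h import *
S=read_camera("scene");D=read_camera("side")
for c in (S,D): print([(x[0],x[1].round(1)) for x in reds(c)])
print([[proj(c,(*handle(s,0)[0],.0875)).round(1) for s in (1,-1)] for c in (S,D)])
a=S["pixels"][130:280,255:395,::-1];b=D["pixels"][130:280,260:400,::-1]
cv2.imwrite("pics/d.png",cv2.resize(np.hstack([a,b]),None,fx=2.8,fy=2.8,interpolation=2))
shift()
E
```

```text
[([291, 215, 8, 24, 160], array([294.6, 226.8])), ([300, 220, 8, 24, 86], array([302.4, 234.3]))]
[]
[[array([294.3, 225.7]), array([302.6, 230.3])], [array([285.7, 210.5]), array([283.8, 219.1])]]
t 8.28 pos [ 0.4601 -0.0445  0.0779] tool-y angle deg 83.7 tilt [ 0.003 -0.002 -1.   ]
```

View pics/d.png

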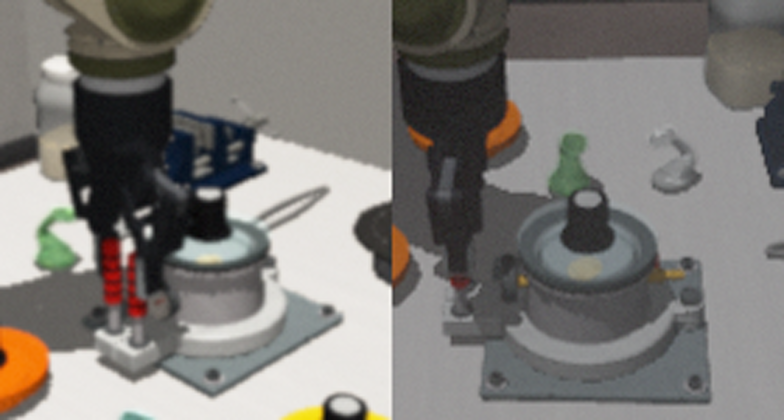

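The halves meet edge to edge (scene crop 128,350), and both handles stand at their predicted shut positions. Next I release and go to the knob.

Emit:
drive_tool:
  targets:
    - [0.6,0,-0.005,0,0,0,0]
    - [0.8,0,-0.005,0,0,0,0]
    - [1,0,-0.005,0,0,0,0]
    - [1,0,-0.005,0,0,0,0]
    - [1,0,-0.005,-0.02,0,0,0]
    - [1,0,-0.005,-0.06,0,0,0]
    - [1,0,-0.005,-0.1,0,0,0]
    - [1,0,-0.005,-0.11,0,0,0]
    - [1,0,-0.005,-0.11,0,0,0]

```text
time_s: 9.03
ee_pos: [0.46, -0.0497, 0.1886]
tcp_rot: [0.055, 0.998, -0.001, 0.003]
ft_force: [-0.1, 0.3, -0.7]
opening: 0.0852
finger_force: 0.0
```

```bash
python3 - <<'E'
from h import *
S=read_camera("scene");D=read_camera("side")
for c in (S,D): print([(x[0],x[1].round(1)) for x in reds(c)])
R=reds(S);H=[plane(S,*x[1],.0875) for x in R]
if len(H)==2:print(H,np.linalg.norm(H[0]-H[1]))
k=(.5575,-.052)
shift((*k,.19),(*k,.10))
E
```

```text
[([291, 215, 8, 24, 160], array([294.8, 226.8])), ([300, 220, 8, 23, 163], array([303.4, 230.5]))]
[([279, 201, 9, 32, 196], array([283.3, 215.4]))]
[array([ 0.45930089, -0.03093756,  0.0875    ]), array([ 0.4593318 , -0.05821599,  0.0875    ])] 0.027278450031164213
t 9.13 pos [ 0.4584 -0.0491  0.185 ] tool-y angle deg 83.65 tilt [-0. -0. -1.]
(0.5575, -0.052, 0.19) -> [-0.0988  0.0081 -0.005 ]
(0.5575, -0.052, 0.1) -> [-0.0988  0.0081  0.085 ]
```

Emit:
drive_tool:
  targets:
    - [1,-0.04,0.003,-0.005,0,0,0]
    - [1,-0.075,0.006,-0.005,0,0,0]
    - [1,-0.099,0.008,-0.005,0,0,0]
    - [1,-0.099,0.008,0.02,0,0,0]
    - [1,-0.099,0.008,0.045,0,0,0]
    - [1,-0.099,0.008,0.065,0,0,0]
    - [1,-0.099,0.008,0.08,0,0,0]
    - [1,-0.099,0.008,0.085,0,0,0]
    - [1,-0.099,0.008,0.085,0,0,0]

```text
time_s: 9.88
ee_pos: [0.5568, -0.0518, 0.098]
tcp_rot: [0.055, 0.998, 0.001, -0.002]
ft_force: [-0.4, -0.6, 0.5]
opening: 0.0855
finger_force: 0.0
```

```bash
python3 - <<'E'
from h import *
S=read_camera("scene");D=read_camera("side")
a=S["pixels"][130:270,265:385,::-1];b=D["pixels"][130:270,265:385,::-1]
cv2.imwrite("pics/e.png",cv2.resize(np.hstack([a,b]),None,fx=3.3,fy=3.3,interpolation=2))
shift()
E
```

```text
t 9.98 pos [ 0.558  -0.0522  0.1005] tool-y angle deg 83.65 tilt [-0. -0. -1.]
```

View pics/e.png

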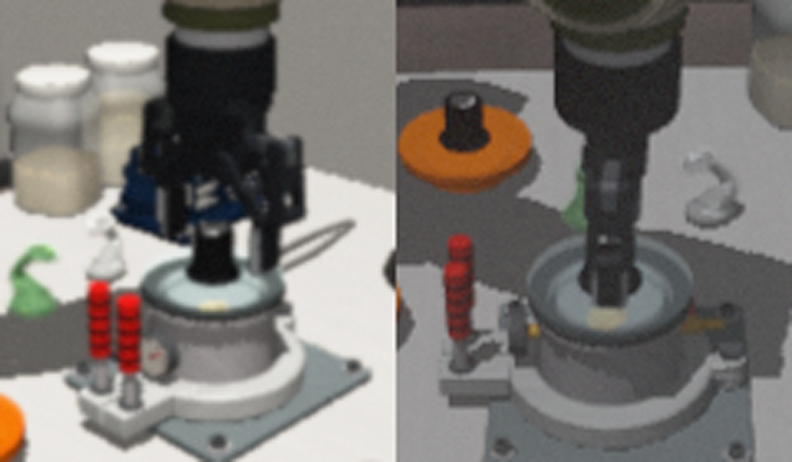

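The fingers straddle the knob (side crop 607,280), and the collar is shut. I close gently first to centre.

Emit:
drive_tool:
  targets:
    - [0.6,0,0,0,0,0,0]
    - [0.4,0,0,0,0,0,0]
    - [0.3,0,0,0,0,0,0]
    - [0.25,0,0,0,0,0,0]
    - [0.25,0,0,0,0,0,0]
    - [0.25,0,0,0,0,0,0]
    - [0.25,0,0,0,0,0,0]
  newtons: 20

```text
time_s: 10.57
ee_pos: [0.5581, -0.0519, 0.1007]
tcp_rot: [0.055, 0.998, 0.0, 0.0]
ft_force: [0.0, 3.5, 5.2]
opening: 0.0304
finger_force: 21.5
```

```bash
python3 - <<'E'
from h import *
shift();s=sense();R=Ro.from_quat(s["tcp_rot"]);print("force in tool",R.inv().apply(s["ft_force"]).round(1),s["torque"].round(2))
E
```

```text
t 10.57 pos [ 0.5581 -0.0519  0.1007] tool-y angle deg 83.65 tilt [ 0.001  0.    -1.   ]
force in tool [ 0.3  3.5 -5.2] [ 0.39  0.1  -0.05]
```

Emit:
drive_tool:
  targets:
    - [0.2,0,0,0,0,0,0]
    - [0.2,0,0,0,0,0,0]
    - [0.2,0,0,0,0,0,0]
    - [0.2,0,0,-0.001,0,0,0]
    - [0.2,0,0,-0.002,0,0,0]
    - [0.2,0,0,-0.003,0,0,0]
    - [0.2,0,0,-0.004,0,0,0]
    - [0.2,0,0,-0.004,0,0,0]
  newtons: 70

```text
time_s: 11.23
ee_pos: [0.5574, -0.0519, 0.1035]
tcp_rot: [0.055, 0.998, 0.0, -0.001]
ft_force: [0.0, 1.5, -10.7]
opening: 0.0291
finger_force: 69.9
```

Emit:
drive_tool:
  targets:
    - [0.2,0,0,-0.0005,0,0,0]
    - [0.2,0,0,-0.001,0,0,0]
    - [0.2,0,0,-0.0015,0,0,0]
    - [0.2,0,0,-0.002,0,0,0]
    - [0.2,0,0,-0.0025,0,0,0]
    - [0.2,0,0,-0.003,0,0,0]
    - [0.2,0,0,-0.0035,0,0,0]
    - [0.2,0,0,-0.004,0,0,0]

```text
time_s: 11.9
ee_pos: [0.5583, -0.0523, 0.109]
tcp_rot: [0.055, 0.998, -0.0, 0.001]
ft_force: [0.3, -0.5, -3.0]
opening: 0.029
finger_force: 71.7
```

The seal is free, with the force down to about the lid's weight. I raise it slowly to 15 mm.

Emit:
drive_tool:
  targets:
    - [0.2,0,0,-0.001,0,0,0]
    - [0.2,0,0,-0.002,0,0,0]
    - [0.2,0,0,-0.003,0,0,0]
    - [0.2,0,0,-0.004,0,0,0]
    - [0.2,0,0,-0.005,0,0,0]
    - [0.2,0,0,-0.006,0,0,0]
    - [0.2,0,0,-0.007,0,0,0]
    - [0.2,0,0,-0.007,0,0,0]
    - [0.2,0,0,-0.007,0,0,0]
    - [0.2,0,0,-0.007,0,0,0]

```text
time_s: 12.73
ee_pos: [0.5579, -0.0521, 0.1153]
tcp_rot: [0.055, 0.998, 0.0, -0.0]
ft_force: [0.6, -0.2, -3.1]
opening: 0.029
finger_force: 71.7
```

```bash
python3 - <<'E'
from h import *
S=read_camera("scene");D=read_camera("side")
a=S["pixels"][150:270,265:385,::-1];b=D["pixels"][150:270,265:385,::-1]
cv2.imwrite("pics/f.png",cv2.resize(np.hstack([a,b]),None,fx=3.3,fy=3.3,interpolation=2))
shift();s=sense();print(s["ft_force"],s["torque"],s["finger_force"],[x[1].round(1) for x in reds(S)])
E
```

```text
t 12.83 pos [ 0.5579 -0.0521  0.1152] tool-y angle deg 83.65 tilt [-0.  0. -1.]
[-0.05257547  0.95124003 -2.34261559] [0.06609094 0.05250547 0.05715888] 71.70852541923523 [array([294.9, 226.6]), array([303.5, 230.1])]
```

View pics/f.png

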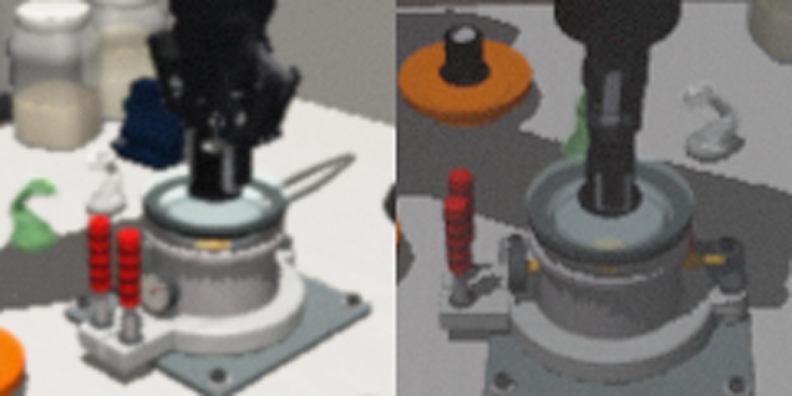

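The lid is level and held about 14.5 mm up, with the gap visible below it (scene crop 210,240). The collar is shut, the pot is down, and only the lid's weight shows in the force reading, so I hand in.

```bash
python3 -c "
from cell import *
print(job_done())"
```

```text
the job is handed in; nothing more can be done
None
```

The job is handed in: both collar halves are shut, and the freed lid is held level in the gripper, about 14.5 mm above its seat by the arm's travel; no verdict was returned.

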